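Stop the stage, clip in the carrier, reset the stop

TASK

Push the grey mushroom stop on the control box down until it stays latched, and only then handle the specimen carrier: keeping it level, set it into the holder on the motorised stage so that it lies flat on the stage between the fixed guides, with the sprung jaw pushed open and closed against its long side. Only once the carrier is clipped in, twist the mushroom clockwise (seen from above) by its ridge so that it springs fully up again. Leave the bottle, the dishes, the tip box and the jar where they stand, and let go of everything at the end.

Things in the scene. Friction and masses are not known exactly. Their poses are not given: they have to be found in the camera images.
- stop_top (a point): centre of the top of the mushroom stop's ridge, on the white control box. The grey mushroom head is 60 mm across; a straight ridge (56 mm long, 14 mm wide, 24 mm high) stands across the head to twist it by. x axis along the ridge, z up; it moves down when pressed and turns with the head. Stop up: 66 mm above the box's top face (121 mm above the table)
- stop_press (a joint): how far the mushroom is pressed, m: 0 up, 0.012 fully down (about 9 to 15 N). Pushed fully down and released, it stays latched at about 0.0095 until it is twisted
- stop_turn (a joint): twist of the mushroom, rad, clockwise from above: 0 to 1.2; a latched stop is freed beyond about 0.65 rad (turn it about 1 rad to be sure) and springs up when let go; the twist then springs back to 0
- control_box: white control box, fixed, 170 (x) x 140 (y) x 55 mm; origin under its centre, z up. On its top: the mushroom stop at x 35, y 0 mm; a joystick at x -52, y 32 mm; a round dial 36 mm across, 16 mm high at x -52, y -35 mm
- joystick_top (a point): top of the joystick ball (26 mm across) on the control box, 138 mm above the table, fixed
- stage: black motorised stage, fixed, 220 (x) x 180 (y) x 60 mm; origin under its centre, z up. Behind the holder, at x 90, y -66 mm, stands a column 34 x 40 mm, with a lamp head (50 x 100 mm, top 265 mm above the table, underside 185 mm) that reaches from its top to y -140 mm
- holder (a point): centre of the holder floor on the stage's top face, 60 mm above the table; frame as the stage. A carrier at home has its centre here, its long side along x. Fixed guide face at y -38 mm (90 mm long; straight to 6 mm high, then flares out 7 mm up to 16 mm high). End stops at x -65 and +65 mm (30 mm wide; flare out 6 mm, 16 mm high): 5 mm free at each end
- jaw (a joint): opening of the sprung jaw, m, 0 shut to 0.016. The jaw (bare steel, 70 mm long) slides along the holder's +y. Shut, its face is at y +32 mm: straight to 10 mm high, then flaring out 12 mm up to 30 mm high, so that a carrier pressed down or pushed sideways opens it against a 2 to 4 N spring. About 0.006 with a carrier clipped
- carrier: loose aluminium specimen carrier, 220 g: a plate 120 (x) x 76 (y) x 10 mm with four round white wells, and an upright fin along x in its middle. Origin at the centre of its underside, z up; a half turn about z makes no difference
- carrier_grip (a point): where to grip the carrier: on its upright fin (56 mm long in x, 12 mm thick in y, from 10 to 46 mm above the plate's underside), 34 mm above the underside
- mat: grey mat on the table, fixed, 200 x 200 x 4 mm, origin under its centre; the carrier lies on it at the start
- bottle: bystander: closed glass bottle, 60 mm across, 170 mm high, origin under its centre
- dishes: bystander: stack of four round dishes, 64 mm across, 58 mm high, origin under its centre
- tip_box: bystander: closed box, 74 x 74 x 67 mm, origin under its centre
- jar: bystander: closed white jar, 60 mm across, 130 mm high, origin under its centre
There are look-alikes about, which are no part of the job. Leave any purple look-alike of the carrier alone.

How it is judged:
On the way, in this order (a step that is already met when the one before it is completed fails the run):
1. the mushroom stop is latched down with nothing of the robot touching the control box (value of joint stop_press above 0.0065 m and contact force between each of the arm, the fingers and control_box below 0.3 N), for 0.2 s.
2. with the stop still latched, the carrier lies flat in the holder, released, the sprung jaw closed against it (value of joint stop_press above 0.0065 m and z of carrier in the frame of holder between -0.003 and 0.003 m and horizontal distance between carrier and holder below 0.009 m and angle between the x axis of carrier and the x axis of holder, either way round below 0.08 rad and angle between carrier's own z axis and vertical below 0.05 rad and value of joint jaw between 0.0035 and 0.0085 m and contact force between the fingers and carrier below 0.3 N), for 0.2 s.
At the end, for the whole second after the job is handed in: the stop is fully up (pressed under 2 mm); the carrier lies still in the holder: underside within 3 mm of its floor, tilt under 0.05 rad, centre within 9 mm, sides within 0.08 rad, the jaw closed against it (open 3.5 to 8.5 mm); bottle, dishes, tip box and jar within 30 mm of where they stood (value of joint stop_press below 0.002 m and z of carrier in the frame of holder between -0.003 and 0.003 m and horizontal distance between carrier and holder below 0.009 m and angle between the x axis of carrier and the x axis of holder, either way round below 0.08 rad and angle between carrier's own z axis and vertical below 0.05 rad and value of joint jaw between 0.0035 and 0.0085 m and linear speed of carrier below 0.01 m/s and distance of each of bottle, dishes, tip_box, jar from where it was at the start of the episode below 0.03 m); the robot touches nothing.
It fails at once if the carrier is handled while the stop is up (value of joint stop_press below 0.004 m and contact force between the fingers and carrier above 1 N).
It fails at once if the carrier is tipped by more than 0.35 rad (angle between carrier's own z axis and vertical above 0.35 rad).
It fails at once if a bystander is pushed more than 30 mm or knocked over (distance of any of bottle, dishes, tip_box, jar from where it was at the start of the episode above 0.03 m or angle between any of bottle, dishes, tip_box, jar's own z axis and vertical above 0.5 rad).
It also fails if it takes over 72 s, if anything falls off the work surface, if the arm or the gripper's body presses on something with over 40 N, if the wrist force passes 120 N, or if a joint passes its speed limit or range.

ROBOT

A 7-joint arm with a two-finger parallel gripper is mounted at the origin on the work surface. World frame = base frame: x ahead of the robot, y to its left, z up, the work surface at z = 0. Lengths are in m, angles in rad, forces in N, time in s.
With the tool pointing down it reaches from about 0.4 to 0.75 m from the base axis. Payload 19.5 kg.
Tool frame: the origin (TCP) lies at the very end of the fingers, on their centre line; the grasp point (between the pads) lies 19 mm behind it; z points along the fingers, y is the line along which they close (so a half turn about z gives the same grasp; the last joint's range is limited). The gripper opens to 85 mm and grips with 20 to 120 N. Pads are 22 mm wide; open, the fingers measure 114 mm over their backs; the gripper's body (76 mm by 85 mm) begins 54 mm behind the grasp point. The pads swing forward as they close: fully open they stand 13 mm farther back than shut.
Start: joints at [1.183, 0.707, -0.028, 1.485, 0.022, 0.951, -0.075], TCP at [0.195, -0.541, 0.231] pointing down, gripper open.
Joint ranges: [-2.71, 2.71], [-0.32, 2.16], [-1.57, 1.52], [0, 2.45], [-1.46, 4.6], [0, 2.02], [-2.83, 2.83]. Speed limits (rad/s): [1.89, 1.89, 2.57, 2.57, 3.01, 3.01, 3.01].

INTERFACE

Orientations are given as [roll, pitch, yaw] about the fixed x, y, z axes, in that order (R = Rz(yaw) Ry(pitch) Rx(roll)).
In Python, from bench import get_state, camera, finish_job gives the robot as it stands.
- The arm moves only by the tool arm_command, never from a script. Its argument "deltas" is a list of rows, each a list of 7 numbers: the shift along the tool's x, y, z each as a share of 4 cm, from -1 to 1, then the turn, a rotation vector about the tool's x, y, z each as a share of 8 degrees, from -1 to 1, then the opening, from 0 (shut) to 1 (fully open). A call has 1 to 20 rows; each row shifts and turns the commanded pose from where the row before left it, along the tool's axes as they then stand; what a row does not reach is not made up. A row lasts 1/10 s, in which the tool goes at most 50 mm and 8.59 degrees, less where a joint would pass 70% of its speed; a pose out of reach is approached as far as the arm can. A call with a number of a shift or a turn outside -1 to 1 is refused whole. A call with a gripper value outside its range is refused whole. The fingers move at their own pace and stop on an object; "newtons" is the grip in N (left out, the last holds). Time passes only in rows, so rows that do not move let the fingers close. It gives the time, the measured TCP pose, the force, the opening and the grip force at its end, in the units of the state.
- get_state(): the state, without advancing time (a new reading comes with each control period).
- camera(name): name is "scene" or "top" or "wrist"; returns a dict with "image" (384x512x3 uint8, blue, green, red), "range_z" (384x512 float32, m along the optical axis (not along the pixel's ray), 0 where there is no reading), "fov_y" (degrees; the focal length in pixels is half the picture's height over the tangent of half this angle, whatever the lens; pixels are square), "cx", "cy" (the principal point, pixels), "rvec" (rotation vector, rad) and "tvec" (3), from world to camera coordinates, as OpenCV has them. Camera axes: x right, y down, z forward; pixel columns grow to the right and rows downward; lengths in m; the calibration is good to about 2 mm. A picture is of the moment at which its call begins.
- finish_job(): hands the job in; it is judged then, once.
The state is a dict: "t": time; "q": joint angles; "joint_velocities": joint speeds; "joint_efforts": joint torques, N m; "ee_pos": TCP position; "tool_rot": TCP orientation; "ft_force": force on the tool from outside, world axes, zero at the start; "ft_torque": the same for the moment, N m; "finger_gap": finger opening in m; "finger_force": force on a finger pad.
Only numpy, scipy, OpenCV 4.12 (cv2) and the standard library are available. Lean on these libraries where they do the work, as an engineer would, in place of code of your own. Each camera call takes 0.05 s, during which the arm holds its last target. There are 200 camera calls.

## Working session

There is one attempt and no reset: what is moved stays moved. The work goes in short steps, Python scripts to look and compute and a tool call to move; the robot and the scene stay as the last step left them, time stands still between calls to the robot, and variables do not carry over. Pictures are saved under pics/ and viewed, at most 10 in all, crops included, and the job is handed in when it is done.

Besides the shell and the picture viewer there is one more tool, called after "Call:" as a command line: name --pt "numbers of a row" for each row, then --argument value for the rest. arm_command: Moves the arm, as the interface text tells. Shift numbers are shares of 4 cm and turn numbers shares of 8 degrees, none past 1 either way. Its arguments: {"type":"object","properties":{"deltas":{"type":"array","items":{"type":"array","items":{"type":"number"}}},"newtons":{"type":"number"}},"required":["deltas"]}

```bash
mkdir -p pics; cat > h.py <<'E'
import numpy as np, cv2
from bench import get_state, camera, finish_job
def cloud(c):
    h,w=c["range_z"].shape; f=h/2/np.tan(np.radians(c["fov_y"])/2)
    v,u=np.mgrid[:h,:w]; z=c["range_z"]
    P=np.stack([(u-c["cx"])/f*z,(v-c["cy"])/f*z,z],-1)
    R=cv2.Rodrigues(np.array(c["rvec"],float))[0]
    W=(P-np.array(c["tvec"],float).reshape(3))@R
    W[z<=0]=np.nan
    return W
E
python3 - <<'E'
from h import *
s=get_state(); print({k:np.round(v,3).tolist() for k,v in s.items()})
for n in("scene","top"):
    c=camera(n); cv2.imwrite(f"pics/{n}0.png",c["image"]); np.savez(f"{n}0.npz",W=cloud(c),im=c["image"])
    print(n,c["fov_y"],c["cx"],c["cy"],c["rvec"],c["tvec"])
E
```

```text
{'t': 0.0, 'q': [1.183, 0.707, -0.028, 1.485, 0.022, 0.951, -0.075], 'joint_velocities': [0.001, -0.001, 0.0, 0.0, -0.001, -0.001, -0.0], 'joint_efforts': [-0.001, -88.319, 1.234, -23.616, 0.017, 0.007, 0.0], 'ee_pos': [0.195, -0.541, 0.231], 'tool_rot': [-3.141, 0.0, 0.346], 'ft_force': [0.066, -0.074, 0.09], 'ft_torque': [0.013, 0.021, 0.03], 'finger_force': 0.0, 'finger_gap': 0.086}
scene 45.454411068821436 259.9403349433477 197.8385495278824 [ 1.51985773  2.0115876  -0.84072226] [ 0.05448651 -0.30000428  1.90843757]
top 43.77167928811314 254.57205204313513 188.64741670704075 [ 2.18689308 -2.03005679  0.2061505 ] [0.07465741 0.52813833 1.71244353]
```

View pics/top0.png

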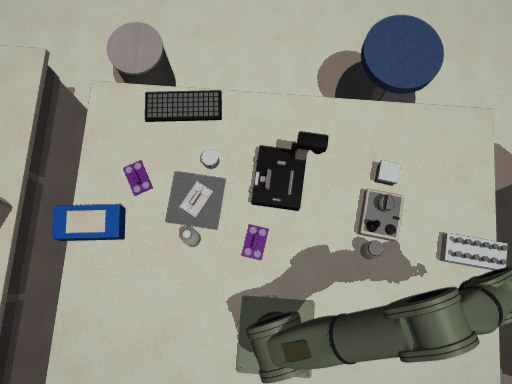

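View pics/scene0.png

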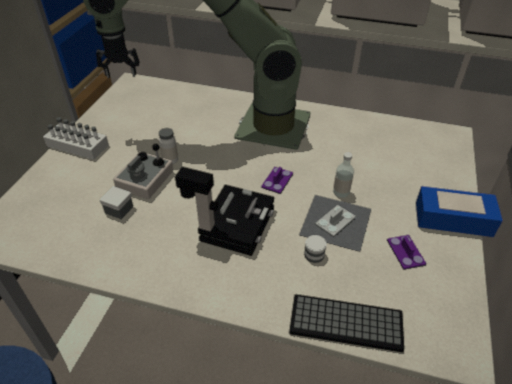

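The top view shows the control box near (381,214) with the mushroom at (385,202). The stage is at (279,178), the carrier on the mat at (196,199), and the purple look-alikes at (138,177) and (255,242). The scene view agrees.

```bash
cat >> h.py <<'E'
def blob(W,cx,cy,r,z0,z1):
    m=(np.hypot(W[...,0]-cx,W[...,1]-cy)<r)&(W[...,2]>z0)&(W[...,2]<z1)
    return W[m]
def rect(P):
    (c,s,a)=cv2.minAreaRect((P[:,:2]*1000).astype(np.float32)); return np.round(c,1),np.round(s,1),round(a,1),len(P),np.round(np.median(P[:,2])*1000,1)
E
python3 - <<'E'
from h import *
for n in("top","scene"):
    d=np.load(n+"0.npz"); W=d["W"]; im=d["im"]
    if n=="top":
        pts={"mush":(385,202),"box":(381,214),"stage":(279,178),"carrier":(196,199),"bottle":(188,236),"dishes":(209,158),"tip":(388,172),"jar":(374,248),"lamp":(312,141),"purp":(255,242)}
        C={}
        for k,(u,v) in pts.items(): C[k]=W[v,u]; print(k,np.round(W[v,u],3))
    for k,r,a,b in [("mush",.06,.112,.13),("mush",.05,.085,.13),("box",.13,.045,.065),("stage",.16,.052,.065),("stage",.09,.07,.1),("lamp",.1,.2,.29),("carrier",.08,.035,.07),("carrier",.09,.0085,.022),("bottle",.08,.02,.2),("dishes",.08,.02,.1),("tip",.08,.02,.1),("jar",.08,.06,.2)]:
        P=blob(W,*C[k][:2],r,a,b)
        if len(P)>5: print(n,k,a,b,*rect(P))
im=cv2.imread("pics/top0.png")
a=cv2.resize(im[130:260,150:320],None,fx=3,fy=3,interpolation=cv2.INTER_CUBIC);b=cv2.resize(im[150:260,345:415],None,fx=3.5,fy=3.5,interpolation=cv2.INTER_CUBIC)
o=np.zeros((390,510+250,3),np.uint8);o[:390,:510]=a;o[:b.shape[0],510:510+b.shape[1]]=b[:390,:250];cv2.imwrite("pics/crop.png",o)
E
```

```text
mush [ 0.498 -0.356  0.1  ]
box [ 0.46  -0.353  0.059]
stage [0.565 0.027 0.065]
carrier [0.471 0.329 0.03 ]
bottle [0.318 0.325 0.166]
dishes [0.624 0.292 0.059]
tip [ 0.617 -0.372  0.071]
jar [ 0.327 -0.312  0.135]
lamp [ 0.653 -0.068  0.265]
purp [0.325 0.098 0.05 ]
top mush 0.112 0.13 [ 497.5 -361.8] [15.7 56.8] 84.3 68 119.4
top mush 0.085 0.13 [ 496.9 -361.3] [55.6 58.5] 1.6 224 99.0
top box 0.045 0.065 [ 464.1 -357.5] [142.  249.8] 83.0 1361 54.7
top stage 0.052 0.065 [575.2  26.5] [180.  222.9] 86.2 2149 59.3
top stage 0.07 0.1 [555.7  30. ] [145.  143.4] 65.5 166 76.4
top lamp 0.2 0.29 [658.  -69.2] [100.4  52.2] 85.6 541 263.6
top carrier 0.035 0.07 [475.1 332. ] [13.8 55.5] 64.1 60 47.7
top carrier 0.0085 0.022 [471.3 328.9] [169.1 176.7] 36.5 674 13.3
top bottle 0.02 0.2 [324.  328.9] [56.7 58.5] 12.4 278 115.3
top dishes 0.02 0.1 [628.5 291.3] [61.7 63. ] 48.8 259 56.3
top tip 0.02 0.1 [ 599.5 -373.6] [ 74.5 125.4] 83.0 501 65.4
top jar 0.06 0.2 [ 353.3 -318.8] [ 60.8 107. ] 89.5 325 125.0
scene mush 0.112 0.13 [ 496.  -364.5] [19.1 55.4] 83.6 77 121.5
scene mush 0.085 0.13 [ 500.3 -359.8] [54.2 57.2] 42.6 232 102.2
scene box 0.045 0.065 [ 460.1 -359.2] [143.9 248.5] 82.7 1025 57.4
scene stage 0.052 0.065 [572.6  25.8] [181.3 227. ] 86.0 2118 61.8
scene stage 0.07 0.1 [551.7  23.5] [124.2 128. ] 45.1 205 74.9
scene lamp 0.2 0.29 [658.  -69.4] [101.7  53.4] 86.5 944 258.8
scene carrier 0.035 0.07 [474.2 330.7] [13.  60.2] 61.8 86 49.7
scene carrier 0.0085 0.022 [469.5 329.7] [171.8 171.4] 69.8 698 15.4
scene bottle 0.02 0.2 [334.8 327.8] [59.6 51.1] 79.3 595 96.1
scene dishes 0.02 0.1 [630.  289.7] [65.1 61.9] 15.2 435 58.1
scene tip 0.02 0.1 [ 598.5 -374.3] [ 79.1 123.3] 80.9 798 60.7
scene jar 0.06 0.2 [ 353.9 -326.9] [107.6  78.1] 5.1 389 105.4
```

View pics/crop.png

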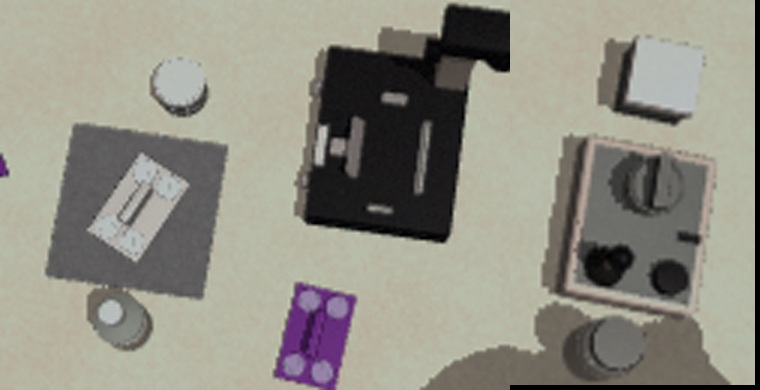

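Call:
arm_command --pt "0.72 -0.1375 0 0 0 0 0" --pt "0.72 -0.1375 0 0 0 0 0" --pt "0.72 -0.1375 0 0 0 0 0" --pt "0.72 -0.1375 0 0 0 0 0" --pt "0.72 -0.1375 0 0 0 0 0" --pt "0.72 -0.1375 0 0 0 0 0" --pt "0.72 -0.1375 0 0 0 0 0" --pt "0.72 -0.1375 0 0 0 0 0" --pt "0.72 -0.1375 0 0 0 0 0" --pt "0.72 -0.1375 0 0 0 0 0" --pt "0.72 -0.1375 0 0 0 0 0" --pt "0.72 -0.1375 0 0 0 0 0" --pt "0 0 0.6 0 0 0 0" --pt "0 0 0.6 0 0 0 0" --pt "0 0 0.6 0 0 0 0" --pt "0 0 0.3 0 0 0 0" --pt "0 0 0 0 0 0 0" --pt "0 0 0 0 0 0 0"

```text
t: 1.9
ee_pos: [0.4979, -0.3619, 0.1481]
tool_rot: [3.141, -0.0, 0.346]
ft_force: [0.2, -0.0, 0.1]
finger_gap: -0.0001
finger_force: 0.0
```

Call:
arm_command --pt "0 0 0.3 0 0 0 0" --pt "0 0 0.3 0 0 0 0" --pt "0 0 0.075 0 0 0 0" --pt "0 0 0.075 0 0 0 0" --pt "0 0 0.075 0 0 0 0" --pt "0 0 0.075 0 0 0 0" --pt "0 0 0.075 0 0 0 0" --pt "0 0 0 0 0 0 0" --pt "0 0 0 0 0 0 0"

```text
t: 2.8
ee_pos: [0.4979, -0.3619, 0.109]
tool_rot: [3.141, -0.001, 0.346]
ft_force: [-1.8, 0.9, 11.5]
finger_gap: 0.0001
finger_force: 5.7
```

Call:
arm_command --pt "0 0 0.04 0 0 0 0" --pt "0 0 0.04 0 0 0 0" --pt "0 0 0 0 0 0 0"

```text
t: 3.1
ee_pos: [0.499, -0.3627, 0.1084]
tool_rot: [3.138, -0.003, 0.346]
ft_force: [-6.7, 6.6, 49.8]
finger_gap: 0.0002
finger_force: 24.9
```

Call:
arm_command --pt "0 0 -0.4 0 0 0 0" --pt "0 0 -0.9 0 0 0 0" --pt "0 0 -1 0 0 0 0" --pt "0 0 -1 0 0 0 0" --pt "0.295 -0.915 0 0 0 0 0.6" --pt "0.295 -0.915 0 0 0 0 0.6" --pt "0.295 -0.915 0 0 0 0 0.6" --pt "0.295 -0.915 0 0 0 0 0.6" --pt "0.295 -0.915 0 0 0 0 0.6" --pt "0.295 -0.915 0 0 0 0 0.6" --pt "0.295 -0.915 0 0 0 0 0.6" --pt "0.295 -0.915 0 0 0 0 0.6" --pt "0.295 -0.915 0 0 0 0 0.6" --pt "0 0 0 0 0 0 0.6" --pt "0 0 0 0 0 0 0.6"

```text
t: 4.6
ee_pos: [0.486, -0.0154, 0.2372]
tool_rot: [3.142, -0.0, 0.347]
ft_force: [-0.2, -0.8, 0.3]
finger_gap: 0.051
finger_force: 0.0
```

```bash
python3 - <<'E'
from h import *
s=get_state();print(np.round(s["ee_pos"],3),np.round(s["q"],2))
for n in("top","scene"):
    W=cloud(camera(n))
    P=blob(W,.497,-.362,.05,.085,.15); print(n,len(P),np.round(np.percentile(P[:,2],[10,50,90,97]),4))
    P=blob(W,.497,-.362,.05,.104,.15); print(rect(P) if len(P) else 0)
    for z in(.03,.036):
        P=blob(W,.474,.331,.06,z,.07); print(rect(P) if len(P) else 0)
E
```

```text
[ 0.486 -0.015  0.237] [-0.08  0.57  0.08  1.79 -0.06  0.78 -1.2 ]
top 169 [0.086  0.0939 0.1141 0.1186]
(array([ 498.2, -361.6]), array([15.5, 55.6]), 82.1, 63, np.float64(111.5))
(array([475., 332.]), array([13.1, 56.5]), 60.4, 62, np.float64(48.3))
(array([475., 332.]), array([13.1, 56.5]), 60.4, 58, np.float64(48.4))
scene 197 [0.0872 0.0959 0.1143 0.1165]
(array([ 494.5, -362.8]), array([18.3, 61.6]), 79.7, 77, np.float64(112.1))
(array([474.9, 331.3]), array([14.1, 59.2]), 62.8, 97, np.float64(47.8))
(array([474. , 330.9]), array([13.1, 57.8]), 62.1, 84, np.float64(48.6))
```

Call:
arm_command --pt "0.298 -0.917 0 0 0 0 0.6" --pt "0.298 -0.917 0 0 0 0 0.6" --pt "0.298 -0.917 0 0 0 0 0.6" --pt "0.298 -0.917 0 0 0 0 0.6" --pt "0.298 -0.917 0 0 0 0 0.6" --pt "0.298 -0.917 0 0 0 0 0.6" --pt "0.298 -0.917 0 0 0 0 0.6" --pt "0.298 -0.917 0 0 0 0 0.6" --pt "0.298 -0.917 0 0 0 0 0.6" --pt "0 0 0 0 0 -0.97 0.6" --pt "0 0 0 0 0 -0.97 0.6" --pt "0 0 0 0 0 -0.97 0.6" --pt "0 0 0 0 0 -0.97 0.6" --pt "0 0 0 0 0 -0.97 0.6" --pt "0 0 0 0 0 -0.97 0.6" --pt "0 0 0 0 0 -0.97 0.6" --pt "0 0 0 0 0 -0.97 0.6"

```text
t: 6.4
ee_pos: [0.4759, 0.3299, 0.2371]
tool_rot: [3.141, 0.0, 1.433]
ft_force: [-0.2, -0.3, 0.4]
finger_gap: 0.0509
finger_force: 0.0
```

Call:
arm_command --pt "0 0 0 0 0 -0.97 0.6" --pt "0 0 0 0 0 -0.97 0.6" --pt "0 0 0 0 0 -0.97 0.6" --pt "0 0 0 0 0 -0.97 0.6" --pt "0 0 0 0 0 -0.97 0.6" --pt "0 0 0 0 0 -0.97 0.6" --pt "0 0 0 0 0 -0.97 0.6" --pt "0 0 0 0 0 -0.97 0.6" --pt "0 0 0 0 0 -0.97 0.6" --pt "0 0 0 0 0 0 0.6" --pt "0 0 0 0 0 0 0.6"

```text
t: 7.5
ee_pos: [0.4755, 0.3303, 0.237]
tool_rot: [-3.141, -0.0, 2.643]
ft_force: [0.5, 0.2, -0.4]
finger_gap: 0.0513
finger_force: 0.0
```

```bash
python3 - <<'E'
from h import *
s=get_state();print(np.round(s["ee_pos"],4),np.round(s["tool_rot"],3),np.round(s["q"],2))
c=camera("wrist");W=cloud(c);cv2.imwrite("pics/w1.png",c["image"])
print(rect(blob(W,.475,.3315,.05,.036,.07)))
P=blob(W,.475,.3315,.075,.0095,.022); print(rect(P))
print(np.round(np.percentile(blob(W,.475,.3315,.05,.036,.07)[:,2],[5,50,95]),4))
E
```

```text
[0.4755 0.3303 0.237 ] [-3.141 -0.     2.643] [-0.4   0.75 -0.54  1.45  0.41  1.06  0.05]
(array([472.5, 333.2]), array([11.5, 55.1]), 61.3, 646, np.float64(50.1))
(array([472.3, 332.9]), array([ 76.1, 118.5]), 61.5, 6391, np.float64(14.8))
[0.0482 0.0501 0.0514]
```

View pics/w1.png

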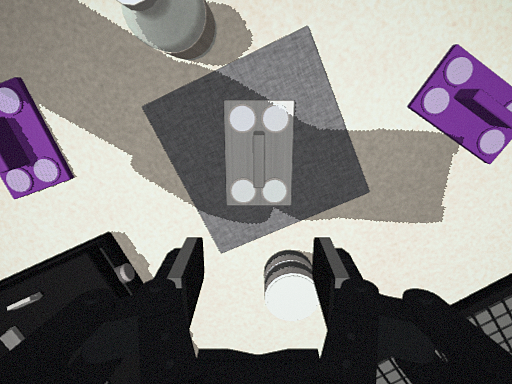

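Wrist view: the carrier is centred at (259,153), upright in the picture and square with the tool. The fingers are clear of the bottle at the top left and the dishes at (290,285).

Call:
arm_command --pt "0.085 0.02 0.6 0 0 0 0.6" --pt "0 0 0.8 0 0 0 0.6" --pt "0 0 0.8 0 0 0 0.6" --pt "0 0 0.8 0 0 0 0.6" --pt "0 0 0.8 0 0 0 0.6" --pt "0 0 0.7 0 0 0 0.6" --pt "0 0 0.5 0 0 0 0.6" --pt "0 0 0.4 0 0 0 0.6" --pt "0 0 0 0 0 0 0.6" --pt "0 0 0 0 0 0 0" --pt "0 0 0 0 0 0 0" --pt "0 0 0 0 0 0 0" --pt "0 0 0 0 0 0 0" --pt "0 0 0 0 0 0 0" --pt "0 0 0 0 0 0 0" --newtons 50

```text
t: 9.05
ee_pos: [0.4728, 0.3337, 0.0222]
tool_rot: [3.14, 0.001, 2.648]
ft_force: [-0.9, -1.2, 7.4]
finger_gap: 0.0108
finger_force: 50.1
```

Call:
arm_command --pt "0 0 -0.2 0 0 0 0" --pt "0 0 -0.5 0 0 0 0" --pt "0 0 -0.8 0 0 0 0" --pt "0 0 -0.8 0 0 0 0" --pt "0 0 -0.8 0 0 0 0" --pt "0 0 -0.8 0 0 0 0" --pt "0 0 -0.7 0 0 0 0" --pt "0 0 -0.4 0 0 0 0" --pt "0 0 0 0 0 -0.76 0" --pt "0 0 0 0 0 -0.76 0" --pt "0 0 0 0 0 -0.76 0" --pt "0 0 0 0 0 -0.76 0" --pt "0 0 0 0 0 0 0" --pt "0 0 0 0 0 0 0"

```text
t: 10.45
ee_pos: [0.4723, 0.3333, 0.2215]
tool_rot: [3.141, 0.0, 3.069]
ft_force: [-0.2, -0.3, -2.6]
finger_gap: 0.0112
finger_force: 49.0
```

```bash
python3 - <<'E'
from h import *
s=get_state();print(np.round(s["ee_pos"],4),np.round(s["tool_rot"],3),s["finger_gap"],s["ft_force"])
for n in("wrist","top"):
    c=camera(n);W=cloud(c);np.savez(n+"2.npz",W=W,im=c["image"]); cv2.imwrite(f"pics/{n}2.png",c["image"])
    P=blob(W,.575,.026,.16,.052,.066); print(n,rect(P))
    P=blob(W,*s["ee_pos"][:2],.1,.2,.255); print(rect(P) if len(P) else 0)
E
```

```text
[0.4723 0.3333 0.2215] [3.141 0.    3.069] 0.011185100954911176 [-0.24632623 -0.34237983 -2.56659702]
wrist (array([580.7,  90. ]), array([ 78.3, 231.9]), 73.9, 9478, np.float64(60.2))
(array([473. , 333.3]), array([ 76.6, 120.5]), 85.9, 25793, np.float64(215.0))
top (array([575.4,  26.4]), array([179.7, 222.6]), 86.2, 1637, np.float64(59.4))
(array([436.1, 335.8]), array([76.4, 42.4]), 85.1, 234, np.float64(214.5))
```

View pics/wrist2.png

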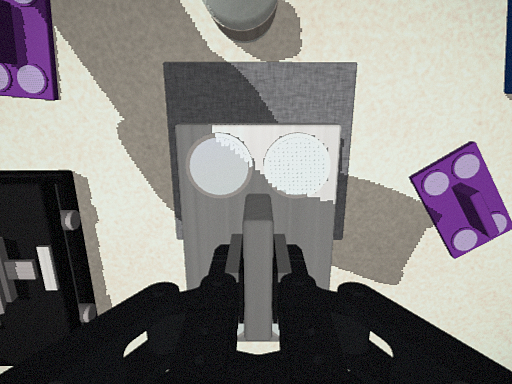

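The carrier is held square and level between the pads, with the stage at the left edge. I'll move next to the stage and measure the holder with the wrist camera.

Call:
arm_command --pt "-0.4 -0.6 0 0 0 0 0" --pt "-0.6 -0.9 0 0 0 0 0" --pt "-0.7 -1 0 0 0 0 0" --pt "-0.6 -0.9 0 0 0 0 0" --pt "-0.53 -0.73 0 0 0 0 0" --pt "0 0 0 0 0 0 0" --pt "0 0 0 0 0 0 0"

```text
t: 11.25
ee_pos: [0.5739, 0.1606, 0.2211]
tool_rot: [3.141, -0.0, 3.07]
ft_force: [0.0, 1.0, -2.0]
finger_gap: 0.0107
finger_force: 49.3
```

```bash
python3 - <<'E'
from h import *
s=get_state();print(np.round(s["ee_pos"],4),np.round(s["tool_rot"],3),s["finger_gap"])
c=camera("wrist");W=cloud(c);np.savez("wrist3.npz",W=W,im=c["image"]); cv2.imwrite("pics/w3.png",c["image"])
a=np.radians(-3.9);R=np.array([[np.cos(a),-np.sin(a)],[np.sin(a),np.cos(a)]])
for n,W in(("wrist",W),("top",np.load("top0.npz")["W"]),("scene",np.load("scene0.npz")["W"])):
    L=W.copy();L[...,:2]=(W[...,:2]-[.5745,.0262])@R
    S=L[(abs(L[...,0])<.14)&(abs(L[...,1])<.12)]
    def ext(m,t):
        Q=S[m]; 
        if len(Q)>4: print(n,t,len(Q),"x",np.round(np.percentile(Q[:,0],[2,98])*1000,1),"y",np.round(np.percentile(Q[:,1],[2,98])*1000,1))
    x,y,z=S.T
    ext((z>.05)&(z<.066),"top")
    ext((z>.069)&(z<.085)&(abs(x)<.05)&(y<-.02),"guide")
    ext((z>.080)&(z<.1)&(abs(x)<.05)&(y>.0),"jaw")
    ext((z>.069)&(z<.085)&(x<-.05)&(abs(y)<.03),"stop-")
    ext((z>.069)&(z<.085)&(x>.05)&(abs(y)<.03),"stop+")
    e=S[(z>.05)&(z<.066)]; 
    for lo in(-.09,-.06,-.03,0,.03,.06): 
        q=e[(e[:,0]>lo)&(e[:,0]<lo+.02)]
        if len(q): print(lo,np.round(q[:,1].max()*1000,1),end="; ")
    print()
E
```

```text
[0.5739 0.1606 0.2211] [ 3.141 -0.     3.07 ] 0.010747685833880161
wrist top 32035 x [-108.5   99.5] y [-85.3  82.6]
wrist guide 991 x [-48.8  21.8] y [-47.7 -39.2]
wrist jaw 563 x [-48.8  11.7] y [38.3 47.4]
wrist stop- 386 x [-95.7 -87.8] y [-14.5  15. ]
wrist stop+ 64 x [50.4 53. ] y [-13.6  15. ]
-0.09 90.1; -0.06 90.1; -0.03 59.3; 0 58.4; 0.03 58.2; 0.06 58.0; 
top top 2305 x [-106.8  104.5] y [-85.6  86.9]
top guide 50 x [-49.6  44. ] y [-84.5 -37.1]
top jaw 48 x [-46.7  17.2] y [34.8 47.5]
top stop- 11 x [-93.3 -86.2] y [-13.7  11.6]
top stop+ 10 x [50.3 85.9] y [-13.3  23.3]
-0.09 89.9; -0.06 90.0; -0.03 90.2; 0 89.2; 0.03 89.6; 0.06 90.1; 
scene top 2299 x [-105.3  109. ] y [-84.1  87.8]
scene guide 64 x [-43.2  24.8] y [-50.1 -38.8]
scene jaw 37 x [-46.6  14.9] y [34.4 45.4]
scene stop- 32 x [-97.  -86.1] y [-15.8  11.7]
scene stop+ 11 x [50.5 55.7] y [-15.   11.5]
-0.09 88.3; -0.06 89.1; -0.03 89.1; 0 89.0; 0.03 89.0; 0.06 89.2;
```

View pics/w3.png

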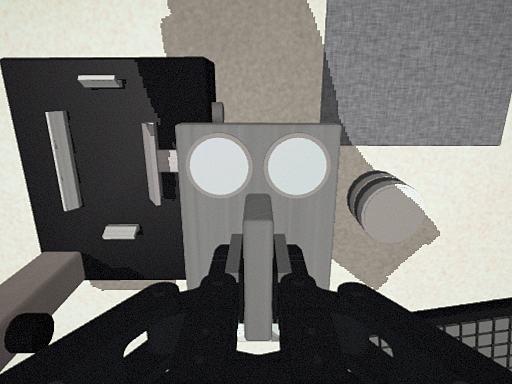

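The holder (guide at (64,160), jaw at (152,163), end stops at (100,80) and (122,232)) sits off the stage centre along x, so I need its centre exactly.

```bash
python3 - <<'E'
from h import *
W=np.load("wrist3.npz")["W"]
a=np.radians(-3.9);R=np.array([[np.cos(a),-np.sin(a)],[np.sin(a),np.cos(a)]])
L=W.copy();L[...,:2]=(W[...,:2]-[.5745,.0262])@R
S=L[(abs(L[...,0])<.14)&(abs(L[...,1])<.075)];x,y,z=S.T
for t,m in {"guide":(z>.070)&(z<.08)&(y<-.03)&(abs(x+.018)<.055),"jaw":(z>.083)&(z<.095)&(y>.02)&(abs(x+.018)<.055),
 "s-":(z>.072)&(z<.08)&(x<-.06)&(abs(y)<.03),"s+":(z>.072)&(z<.08)&(x>.03)&(x<.075)&(abs(y)<.03)}.items():
    Q=S[m]; r=cv2.minAreaRect((Q[:,:2]*1000).astype(np.float32)); print(t,len(Q),np.round(r[0],1),np.round(r[1],1),round(r[2],1),np.round([Q.min(0)*1000,Q.max(0)*1000],1).tolist())
E
```

```text
guide 1092 [-21.2 -43.6] [89.6 10.2] 0.1 [[-66.0, -48.8, 70.0], [23.6, -38.6, 77.6]]
jaw 566 [-21.8  43.7] [69.9  8.6] 0.4 [[-56.7, 39.5, 83.1], [13.2, 48.1, 91.4]]
s- 292 [-92.6   0.1] [30.9  6.3] 89.9 [[-95.7, -15.4, 72.0], [-89.4, 15.5, 78.1]]
s+ 214 [49.5  0.3] [30.9  6.9] 89.4 [[46.0, -15.1, 72.0], [53.1, 15.7, 77.7]]
```

Call:
arm_command --pt "0.06 -0.5 0 0 0 0 0" --pt "0.06 -0.8 0 0 0 0 0" --pt "0.06 -0.9 0 0 0 0 0" --pt "0.06 -0.7 0 0 0 0 0" --pt "0.06 -0.42 0 0 0 -0.03 0" --pt "0 0 0.4 0 0 0 0" --pt "0 0 0.6 0 0 0 0" --pt "0 0 0.7 0 0 0 0" --pt "0 0 0.6 0 0 0 0" --pt "0 0 0.35 0 0 0 0" --pt "0 0 0 0 0 0 0" --pt "0 0 0 0 0 0 0"

```text
t: 12.5
ee_pos: [0.5531, 0.0299, 0.116]
tool_rot: [3.141, 0.001, 3.077]
ft_force: [0.5, -1.3, -2.0]
finger_gap: 0.0112
finger_force: 49.3
```

Call:
arm_command --pt "0 0 0.15 0 0 0 0" --pt "0 0 0.15 0 0 0 0" --pt "0 0 0.1 0 0 0 0" --pt "0 0 0.1 0 0 0 0" --pt "0 0 0.1 0 0 0 0" --pt "0 0 0.1 0 0 0 0" --pt "0 0 0.1 0 0 0 0" --pt "0 0 0 0 0 0 0"

```text
t: 13.3
ee_pos: [0.5525, 0.029, 0.0824]
tool_rot: [-3.141, -0.001, 3.077]
ft_force: [0.1, -2.1, -4.7]
finger_gap: 0.0114
finger_force: 49.3
```

Call:
arm_command --pt "0 0 0.04 0 0 0 0" --pt "0 0 0.04 0 0 0 0" --pt "0 0 0.03 0 0 0 0" --pt "0 0 0 0 0 0 0"

```text
t: 13.7
ee_pos: [0.5528, 0.0292, 0.0786]
tool_rot: [3.142, -0.0, 3.077]
ft_force: [1.0, -2.7, -4.5]
finger_gap: 0.0111
finger_force: 49.4
```

Call:
arm_command --pt "0 0 0.03 0 0 0 0" --pt "0 0 0.03 0 0 0 0" --pt "0 0 0 0 0 0 0"

```text
t: 14.0
ee_pos: [0.5528, 0.0291, 0.0781]
tool_rot: [-3.141, 0.001, 3.077]
ft_force: [-12.4, -7.3, 39.8]
finger_gap: 0.0113
finger_force: 55.8
```

Call:
arm_command --pt "0 0 -0.04 0 0 0 0" --pt "0 0 0 0 0 0 0" --pt "0 0 0 0 0 0 0.33" --pt "0 0 0 0 0 0 0.33" --pt "0 0 0 0 0 0 0.33" --pt "0 0 -0.15 0 0 0 0.33" --pt "0 0 -0.4 0 0 0 0.33" --pt "0 0 -0.8 0 0 0 0.33" --pt "0 0 -1 0 0 0 0.33" --pt "0 0 -1 0 0 0 0.33" --pt "0 0 -0.7 0 0 0 0.33" --pt "0 0 0 0 0 0 0.33" --pt "0 0 0 0 0 0 0.33"

```text
t: 15.3
ee_pos: [0.5528, 0.0291, 0.2402]
tool_rot: [3.142, 0.001, 3.077]
ft_force: [-0.8, 0.3, -0.7]
finger_gap: 0.028
finger_force: 0.0
```

```bash
python3 - <<'E'
from h import *
s=get_state();print(np.round(s["ee_pos"],4),np.round(s["tool_rot"],3),s["finger_gap"],s["ft_force"],np.round(s["q"],2))
c=camera("wrist");W=cloud(c);np.savez("wrist4.npz",W=W,im=c["image"]); cv2.imwrite("pics/w4.png",c["image"])
a=np.radians(-3.85);R=np.array([[np.cos(a),-np.sin(a)],[np.sin(a),np.cos(a)]])
L=W.copy();L[...,:2]=(W[...,:2]-[.553,.0279])@R
S=L[(abs(L[...,0])<.08)&(abs(L[...,1])<.06)];x,y,z=S.T
p=S[(z>.064)&(z<.075)&(abs(x)<.062)&(abs(y)<.04)]; print("plate",rect(p))
A=np.c_[p[:,:2],np.ones(len(p))];print("plane",np.round(np.linalg.lstsq(A,p[:,2],rcond=None)[0],4))
f=S[(z>.095)&(z<.115)&(abs(y)<.02)];print("fin",rect(f))
j=S[(z>.083)&(z<.095)&(y>.025)&(y<.06)];print("jaw",rect(j),j[:,1].min())
g=S[(z>.07)&(z<.08)&(y<-.036)];print("guide",g[:,1].max() if len(g) else 0)
E
```

```text
[0.5528 0.0291 0.2402] [3.142e+00 1.000e-03 3.077e+00] 0.028025083581510863 [-0.78527428  0.283966   -0.70220723] [ 0.25  0.74 -0.72  1.54  0.53  1.07  0.9 ]
plate (array([-0.2,  0. ]), array([119.2,  80. ]), 0.1, 8769, np.float64(70.8))
plane [0.0002 0.0057 0.0711]
fin (array([-0.2, -0.5]), array([55.6, 11.5]), 0.3, 850, np.float64(106.1))
jaw (array([-0.2, 49. ]), array([ 8.9, 70.1]), 90.0, 676, np.float64(88.1)) 0.04450628793149439
guide -0.036016479180669976
```

View pics/w4.png

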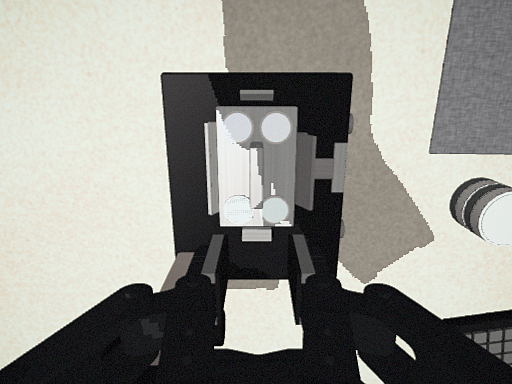

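Carrier is clipped: it sits within about 0.5 mm of the holder centre and level, with the jaw open about 5–6 mm. Next is the mushroom.

Call:
arm_command --pt "0.4 -0.84 0 0 0 0 0.6" --pt "0.4 -0.84 0 0 0 0 0.6" --pt "0.4 -0.84 0 0 0 0 0.6" --pt "0.41 -0.84 0 0 0 0 0.6" --pt "-0.106 -0.815 0 0 0 0 0.6" --pt "-0.106 -0.815 0 0 0 0 0.6" --pt "-0.106 -0.815 0 0 0 0 0.6" --pt "-0.106 -0.815 0 0 0 0 0.6" --pt "-0.106 -0.815 0 0 0 0 0.6" --pt "-0.106 -0.815 0 0 0 0 0.6" --pt "-0.106 -0.815 0 0 0 0 0.6" --pt "-0.106 -0.815 0 0 0 0 0.6" --pt "0 0 0 0 0 0.36 0.6" --pt "0 0 0 0 0 0 0.6" --pt "0 0 0 0 0 0 0.6"

```text
t: 16.85
ee_pos: [0.4969, -0.3625, 0.2393]
tool_rot: [3.141, -0.001, 3.029]
ft_force: [0.0, -1.1, 0.0]
finger_gap: 0.0514
finger_force: 0.0
```

```bash
python3 - <<'E'
from h import *
s=get_state();print(np.round(s["ee_pos"],4),np.round(s["tool_rot"],3),s["finger_gap"],np.round(s["q"],2))
c=camera("wrist");W=cloud(c);cv2.imwrite("pics/w5.png",c["image"])
f=blob(W,.497,-.3625,.045,.104,.13);print("ridge",rect(f))
f=blob(W,.497,-.3625,.045,.075,.098);print("head",rect(f))
E
```

```text
[ 0.4969 -0.3625  0.2393] [ 3.141e+00 -1.000e-03  3.029e+00] 0.05144208430456892 [ 0.9   0.84 -0.75  1.3   0.57  1.22  1.58]
ridge (array([ 495.3, -362.5]), array([14. , 55.5]), 83.2, 1066, np.float64(112.0))
head (array([ 494.8, -362.1]), array([58.7, 57.8]), 82.4, 2186, np.float64(87.5))
```

Call:
arm_command --pt "0.03 0 0.6 0 0 0.04 0.6" --pt "0 0 0.8 0 0 0 0.6" --pt "0 0 0.8 0 0 0 0.6" --pt "0 0 0.7 0 0 0 0.6" --pt "0 0 0.5 0 0 0 0.6" --pt "0 0 0.25 0 0 0 0.6" --pt "0 0 0 0 0 0 0.6" --pt "0 0 0 0 0 0 0" --pt "0 0 0 0 0 0 0" --pt "0 0 0 0 0 0 0" --pt "0 0 0 0 0 0 0" --pt "0 0 0 0 0 0 0" --newtons 50

```text
t: 18.1
ee_pos: [0.496, -0.3629, 0.0948]
tool_rot: [3.142, 0.001, 3.021]
ft_force: [-1.5, 3.0, 7.6]
finger_gap: 0.0128
finger_force: 53.7
```

Gripped. Twisting about 1.03 rad clockwise.

Call:
arm_command --pt "0 0 0 0 0 0.5 0" --pt "0 0 0 0 0 0.6 0" --pt "0 0 0 0 0 0.6 0" --pt "0 0 0 0 0 0.6 0" --pt "0 0 0 0 0 0.6 0" --pt "0 0 0 0 0 0.6 0" --pt "0 0 0 0 0 0.6 0" --pt "0 0 0 0 0 0.6 0" --pt "0 0 0 0 0 0.6 0" --pt "0 0 0 0 0 0.6 0" --pt "0 0 0 0 0 0.6 0" --pt "0 0 0 0 0 0.6 0" --pt "0 0 0 0 0 0.3 0" --pt "0 0 0 0 0 0 0" --pt "0 0 0 0 0 0 0"

```text
t: 19.6
ee_pos: [0.4959, -0.3629, 0.0947]
tool_rot: [3.141, 0.0, 1.988]
ft_force: [-1.5, 2.5, 6.5]
finger_gap: 0.0125
finger_force: 53.7
```

Call:
arm_command --pt "0 0 -0.1 0 0 0 0" --pt "0 0 -0.1 0 0 0 0" --pt "0 0 0 0 0 0 1" --pt "0 0 0 0 0 0 1" --pt "0 0 0 0 0 0 1" --pt "0 0 0 0 0 0 1" --pt "0 0 -0.3 0 0 0 1" --pt "0 0 -0.7 0 0 0 1" --pt "0 0 -1 0 0 0 1" --pt "0 0 -1 0 0 0 1" --pt "0 0 -0.7 0 0 0 1" --pt "0 0 0 0 0 0 1" --pt "0 0 0 0 0 0 1" --pt "0 0 0 0 0 0 1"

```text
t: 21.0
ee_pos: [0.4953, -0.3629, 0.2493]
tool_rot: [-3.141, -0.001, 1.988]
ft_force: [0.3, -0.3, -0.6]
finger_gap: 0.0854
finger_force: 0.0
```

```bash
python3 - <<'E'
from h import *
s=get_state();print(np.round(s["ee_pos"],4),s["t"],s["finger_gap"])
W0=np.load("top0.npz")["W"]
for n in("wrist","top","scene"):
    W=cloud(camera(n))
    f=blob(W,.497,-.3625,.045,.106,.13);print(n,"ridge",rect(f) if len(f)>3 else 0)
    for k,x,y,r,a,b in[("fin",.553,.028,.05,.095,.115),("bottle",.324,.329,.06,.12,.2),("dishes",.6285,.291,.05,.045,.1),("tip",.617,-.372,.06,.06,.08),("jar",.33,-.315,.045,.11,.15)]:
        f=blob(W,x,y,r,a,b); g=blob(W0,x,y,r,a,b)
        if n=="top": print(k,rect(f) if len(f)>3 else 0,"was",rect(g) if len(g)>3 else 0)
E
```

```text
[ 0.4953 -0.3629  0.2493] 21.0 0.08537987571989673
wrist ridge (array([ 495.9, -362.2]), array([14.3, 56.3]), 83.0, 1215, np.float64(120.9))
top ridge (array([ 498.3, -361.4]), array([36. , 52.6]), 52.8, 78, np.float64(118.9))
fin (array([555.6,  27.9]), array([11.9, 56.4]), 86.7, 53, np.float64(105.7)) was 0
bottle (array([321.8, 327.1]), array([36.1, 42. ]), 69.9, 107, np.float64(156.3)) was (array([325.8, 325.7]), array([33.4, 42. ]), 62.0, 106, np.float64(161.4))
dishes (array([629.6, 291.5]), array([60.9, 63.2]), 4.7, 231, np.float64(58.0)) was (array([628.9, 292. ]), array([60.4, 62.9]), 49.8, 227, np.float64(56.7))
tip (array([ 622.6, -376. ]), array([74.2, 74.9]), 80.2, 308, np.float64(66.5)) was (array([ 622. , -376.4]), array([74.2, 75. ]), 82.0, 373, np.float64(67.0))
jar (array([ 342.2, -301.3]), array([ 8.9, 36.2]), 46.5, 28, np.float64(128.9)) was (array([ 329.5, -319.1]), array([52.2, 52. ]), 38.9, 201, np.float64(128.9))
scene ridge (array([ 497.8, -363. ]), array([17.7, 57.6]), 86.2, 98, np.float64(120.3))
```

The stop is fully up (ridge top back at 121 mm). The bystanders haven't moved; the jar was only partly hidden by the arm.

```bash
python3 -c "
from bench import finish_job; print(finish_job())"
```

```text
the job is handed in; nothing more can be done
None
```

I latched the stop, clipped the carrier level in the holder, twisted the stop until it sprang fully up, and let go of everything; I handed the job in at about 21 s, and no verdict was returned.

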